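# Shut the travel colour case: tray in, lid snapped

### The job

Shut the travel colour case beside the riser: first push its tray fully home, then swing the lid over and press it down until its catch snaps and the lid lies flush. Stop pushing once it has snapped, press no harder than needed, and leave the jar, tin, sanding block and paint tube where they are.

Things in the scene. Friction and masses are not known exactly. Their poses are not given: they have to be found in the camera images.
- colour_case: fixed dark steel case, 110 x 110 x 36 mm, on the table, open on its near (-x) side for the tray. Origin: under its middle; x points away from the robot, y left, z up. The lid is hinged on the right wall; a brass sprung nose sticks out of the middle of the left wall, 26 mm up
- tray (a joint): how far the white metal tray of pans sticks out of the case's near side (m): 0 = home, 0.04 = furthest. It slides along the case's x with about 1.5 N of friction and has a stop at 0
- tray_front (a point): middle of the tray's front face, 96 mm wide and 26 mm high, 19 mm above the table; axes as the case's, so the tray is pushed in along +x. Home it lies at case x = -53 mm
- lid (a joint): opening angle of the lid (rad): 0 = shut and flush, 1.57 = upright. Its hinge line runs along the case's x at y = -54, z = 37 mm; it stays where it is left (stiff hinge, 0.13 Nm). In the last 0.1 rad a hook on its free edge meets the sprung nose; pressed at lid_middle the resistance peaks at about 12 to 16 N near 0.08 rad, then gives way and the lid drops to a stop at 0
- lid_middle (a point): middle of the lid's outer face, 60 mm from the hinge line. The lid is a flat bare steel plate, 112 x 112 x 4 mm; a tongue in the middle of its free edge (120 mm from the hinge line) hangs 19 mm below it. Axes: x along the hinge, y from the hinge to the free edge, z out of the outer face (up when shut)
- riser: fixed plywood riser left of the case; origin and axes as the case's, to 10 mm and 0.1 rad. Its board (underside 160 mm up, 16 mm thick) spans case x = -100 to +120, y = +20 to +205 mm, over the left of the case, so no gripper can stand upright over the lid's middle. Elsewhere a clamp arm's head hangs at world x 0.13-0.22, y 0.16-0.25, z 0.29-0.47 m and can block a wide robot shoulder from turning left
- pigment_jar: glass jar with a stopper, 56 mm diameter, 89 mm high, standing loose on the riser; origin under its centre
- gesso_tin: round tin, 78 mm diameter, 74 mm high, standing loose on the riser; origin under its centre
- sanding_block: brown sanding block, 48 x 76 x 27 mm, loose on the table beyond the case; origin under its centre
- paint_tube: paint tube, 33 x 117 x 21 mm, loose on the table left of the riser; origin under its centre

How it is judged:
By the outcome, as a careful person would: the job done as asked, in the order asked, and still so for the second after the job is handed in, with the robot touching nothing.
It also fails if it takes over 48 s, if anything falls off the work surface, if the arm or the gripper's body presses on something with over 40 N, if the wrist force passes 120 N, or if a joint passes its speed limit or range.

### The arm

A 6-joint arm with a two-finger parallel gripper is mounted at the origin on the work surface; the furniture and walls round the work are solid. World frame = base frame: x ahead of the robot, y to its left, z up, the work surface at z = 0. Lengths are in m, angles in rad, forces in N, time in s.
With the tool pointing down it reaches from about 0.2 to 0.875 m from the base axis. Payload 3.4 kg.
Tool frame: the origin (TCP) lies between the finger pads; the fingertips stand 25 mm ahead of it and the grasp point (between the pads) lies 6 mm ahead of it (r.nose_length is the z of the fingertips in the tool frame, in m); z points along the fingers, x is the direction in which the jaws open and shut, and the axes are right-handed (so a half turn about z gives the same grasp; the last joint's range is limited). The gripper opens to 94 mm and grips with 3 to 60 N. Pads are 16 mm wide; open, the fingers measure 119 mm over their backs; the gripper's body (75 mm by 177 mm) begins 78 mm behind the grasp point.
Start: joints at [-1.359, 0.276, 1.505, -0, 1.361, -0.121], TCP at [0.188, -0.543, 0.23] pointing down, gripper open.
Joint ranges: [-2.89, 2.89], [-0.75, 2.08], [0.22, 2.7], [-1.18, 4.32], [0.11, 2.71], [-2.7, 2.7]. Speed limits (rad/s): [2.57, 2.57, 3.14, 3.14, 3.14, 3.14].

### API

Orientations are given as a unit quaternion [w, x, y, z].
In Python, from plant import r, gripper_to, inverse_kinematics, vision, models, telemetry gives the robot as it stands. Calls block until the motion is done:
- r.move_to(position, orientation): joint-space move of the TCP to a pose.
- r.move_l(position, rot=None, vel=0.15, guard=None): straight line of the TCP; rot=None keeps the orientation; vel is the mean speed in m/s. With guard (N) it stops when the force on the tool has changed by that much, and returns True; else False.
- r.movej(angles): joint-space move.
- gripper_to(opening, f_grip=None): finger opening in m; f_grip is the grip in N (None keeps the last); returns when the fingers have stopped.
- r.hold(seconds).
- inverse_kinematics(position, orientation): joint angles nearest the present ones, or None.
- vision.snapshot(name): name is "scene" or "top"; returns the picture (384x512x3 uint8, red, green, blue); there is no depth.
- vision.get_calibration(name): a dict with "fx", "fy", "cx", "cy" (pixels), "position" and "orientation" of the camera in the world. Camera axes: x right, y down, z forward; pixel columns grow to the right and rows downward; lengths in m; the calibration is good to about 2 mm. A picture is of the moment at which its call begins. get_calibration takes no time and is no camera call.
A pose or a line that the arm cannot do raises r.PlanningError and nothing moves.
- r.sign_off(): hands the job in, once; it reports no verdict.
Trained networks look in the newest picture that a camera, given by its name, has taken for a name from the list of things; names that differ only in an ending like _2 or _b are one class to them, and where a whole thing is asked for, a point or a joint stands for the part that bears it (a point fixed in the world has none). Each returns a list of dicts, best first, with "score" (0 to 1); they miss things now and then, are a little off and sometimes report something else, mostly with a low value. They report only what shows in the picture. A call takes as long as a camera call.
- models.boxes_of(thing, camera): "at" ([x, y, z] in m, in world coordinates, good to about 4 mm: the middle of the surface that is visible of it).
- models.regions_of(thing, camera): "pixels" (384x512 bool, what is visible of it).
- models.mark_of(thing, camera): "at" ([x, y, z] in m, in world coordinates, good to about 4 mm: a listed point, or the origin of a listed thing).
Readings, each from a call of its own:
- telemetry.current_t(): time.
- telemetry.current_joints(): joint angles.
- telemetry.current_dq(): joint speeds.
- telemetry.current_joint_efforts(): joint torques, N m.
- telemetry.current_ee_pos(): TCP position.
- telemetry.current_tool_rot(): TCP orientation.
- telemetry.current_wrist_force(): force on the tool from outside, world axes, zero at the start.
- telemetry.current_torque(): the same for the moment, N m.
- telemetry.current_opening(): finger opening in m.
Only numpy, scipy, OpenCV 4.12 (cv2) and the standard library are available. Lean on these libraries where they do the work, as an engineer would, in place of code of your own. Each camera call takes 0.05 s, during which the arm holds its last target.

## Working session

There is one attempt and no reset: what is moved stays moved. The work goes in short steps, each a Python script; the robot and the scene stay as the last script left them, time stands still between calls to the robot, and variables do not carry over. Pictures are saved under pics/ and viewed, and the job is handed in when it is done.

```bash
ls; mkdir -p pics; python3 - <<'E'
from plant import r, gripper_to, inverse_kinematics, vision, models, telemetry
import cv2, numpy as np
for c in ("scene","top"):
    im=vision.snapshot(c); cv2.imwrite(f"pics/{c}0.png",im[:,:,::-1])
    print(c,vision.get_calibration(c))
    for n in ["colour_case","tray_front","lid_middle","riser","pigment_jar","gesso_tin","sanding_block","paint_tube"]:
        print(n,[(np.round(d["at"],4).tolist(),round(d["score"],2)) for d in models.mark_of(n,c)[:2]])
print(telemetry.current_t(), r.nose_length, telemetry.current_tool_rot(), telemetry.current_opening())
E
```

```text
pics
scene {'fx': 351.87852030401507, 'fy': 351.87852030401507, 'cx': 257.1575829607904, 'cy': 193.21380089061304, 'position': array([ 0.51452659, -0.57166901,  0.84902352]), 'orientation': array([-0.285133  ,  0.95828385, -0.01934703,  0.0041151 ])}
colour_case [([0.4787, -0.2382, -0.0038], 0.62), ([0.4393, 0.0862, 0.0015], 0.24)]
tray_front [([0.3977, -0.2405, 0.0161], 0.76)]
lid_middle [([0.4791, -0.2963, 0.0962], 0.68)]
riser [([0.3994, -0.2412, 0.0164], 0.48)]
pigment_jar [([0.4175, -0.0858, 0.1761], 0.85)]
gesso_tin [([0.5234, -0.1053, 0.1808], 0.73)]
sanding_block [([0.6151, -0.2387, -0.0053], 0.82)]
paint_tube [([0.4384, 0.0873, 0.0013], 0.54), ([0.6148, -0.2386, -0.0014], 0.16)]
top {'fx': 377.13113877185265, 'fy': 377.13113877185265, 'cx': 255.61030338333128, 'cy': 193.31969918504473, 'position': array([ 0.35719621, -0.10271159,  1.04615441]), 'orientation': array([-0.05788457,  0.71498713, -0.69292091,  0.07282446])}
colour_case [([0.4772, -0.237, 0.0026], 0.8)]
tray_front [([0.3977, -0.2424, 0.0218], 0.55)]
lid_middle [([0.4792, -0.2933, 0.0997], 0.82), ([0.437, 0.0886, -0.0024], 0.36)]
riser []
pigment_jar [([0.4151, -0.0878, 0.1748], 0.62), ([0.4019, -0.2426, 0.02], 0.48)]
gesso_tin [([0.5263, -0.1107, 0.1746], 0.91)]
sanding_block [([0.6107, -0.2355, -0.0002], 0.56)]
paint_tube [([0.441, 0.0893, -0.0023], 0.71)]
0.9 0.025 [ 5.32993297e-05  8.14461163e-01 -5.80218070e-01  4.77462333e-05] 0.0941024102757281
```

View pics/scene0.png

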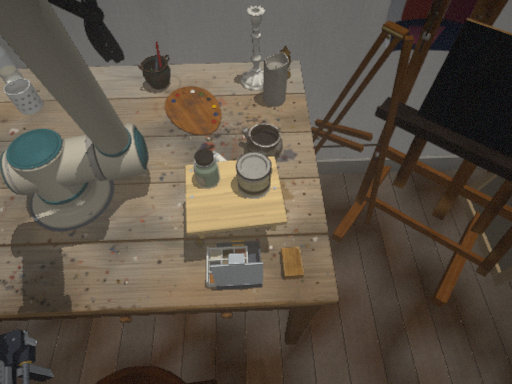

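View pics/top0.png

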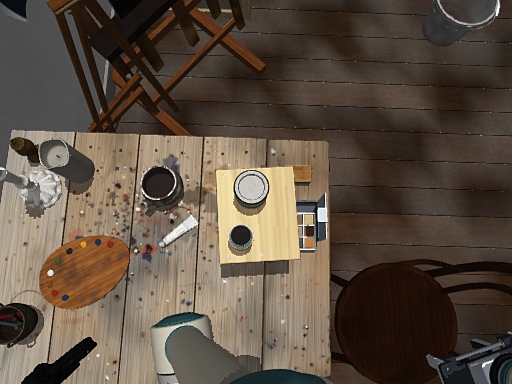

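The scene view shows the case with its lid upright and tray out near (235,265), the riser with jar and tin at (235,195), and the sanding block at (292,262). In the top view the case is at (312,225), partly hidden by the riser. I'll overlay a wireframe to check the pose and yaw.

```bash
cat > h.py <<'E'
from plant import r, gripper_to, inverse_kinematics, vision, models, telemetry
import cv2, numpy as np
from scipy.spatial.transform import Rotation as R
def proj(P,c):
    k=vision.get_calibration(c); q=k["orientation"]
    Rm=R.from_quat([q[1],q[2],q[3],q[0]]).as_matrix()
    p=(np.atleast_2d(P)-k["position"])@Rm
    return np.c_[p[:,0]/p[:,2]*k["fx"]+k["cx"],p[:,1]/p[:,2]*k["fy"]+k["cy"]]
def T(o,yaw,P):
    c,s=np.cos(yaw),np.sin(yaw); P=np.atleast_2d(P)*1.0
    return np.c_[o[0]+c*P[:,0]-s*P[:,1],o[1]+s*P[:,0]+c*P[:,1],P[:,2]]
def overlay(o,yaw,tray,th,c,im,name,S=6,lines=True):
    g=[]
    b=.055
    for z in (0,.036): g.append([(-b,-b,z),(b,-b,z),(b,b,z),(-b,b,z),(-b,-b,z)])
    x=-.053-tray; g.append([(x,-.048,.006),(x,.048,.006),(x,.048,.032),(x,-.048,.032),(x,-.048,.006)])
    for off in (0,.004):
        L=lambda rho:(-.054+rho*np.cos(th)-off*np.sin(th),.037+rho*np.sin(th)+off*np.cos(th))
        a,e=L(.004),L(.116); g.append([(-.056,*a),(.056,*a),(.056,*e),(-.056,*e),(-.056,*a)])
    uv=[proj(T(o,yaw,q),c) for q in g]
    al=np.vstack(uv); lo=np.floor(al.min(0)-12).astype(int); hi=np.ceil(al.max(0)+12).astype(int)
    cr=cv2.resize(im[lo[1]:hi[1],lo[0]:hi[0],::-1],None,fx=S,fy=S,interpolation=cv2.INTER_CUBIC)
    cr=np.ascontiguousarray(cr); ov=cr.copy()
    col=[(0,0,255),(0,255,255),(255,0,255),(0,255,0),(255,255,0)]
    for u,k in zip(uv,col): cv2.polylines(ov,[np.round((u+.5-lo)*S).astype(int)],False,k,1)
    out=np.hstack([cr,ov]) ; f=min(1,800/out.shape[1],600/out.shape[0])
    cv2.imwrite(name,cv2.resize(out,None,fx=f,fy=f))
E
python3 - <<'E'
from h import *
for c in("scene","top"):
    im=cv2.imread(f"pics/{c}0.png")[:,:,::-1]
    overlay((.478,-.2376),.04,.027,1.6,c,im,f"pics/ov_{c}1.png")
E
```

```text
(no output)
```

View pics/ov_scene1.png

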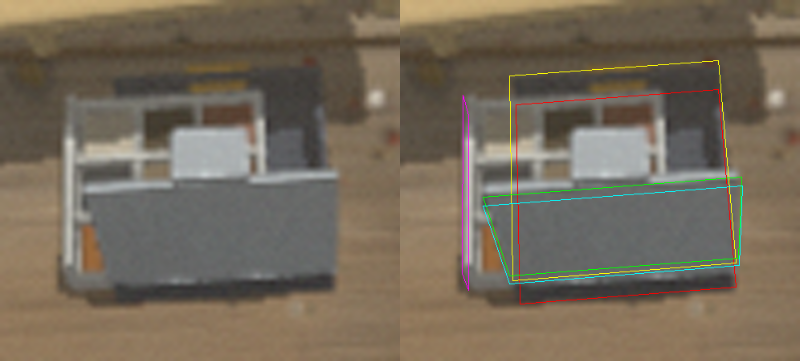

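View pics/ov_top1.png

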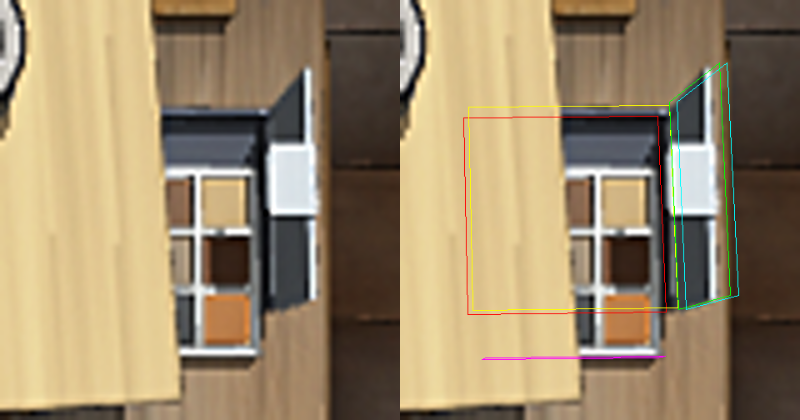

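Both overlays show the model turned too far and the lid drawn a bit too open; I'll adjust the yaw and angle.

```bash
python3 - <<'E'
from h import *
for c in("scene","top"):
    im=cv2.imread(f"pics/{c}0.png")[:,:,::-1]
    overlay((.478,-.2375),-.005,.0265,1.5,c,im,f"pics/ov_{c}2.png")
E
```

```text
(no output)
```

View pics/ov_scene2.png

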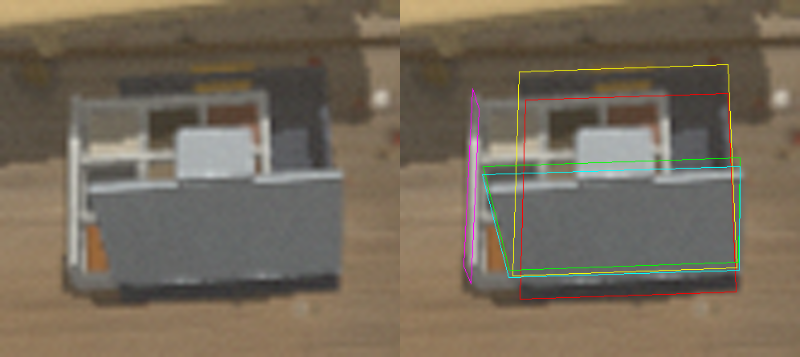

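View pics/ov_top2.png

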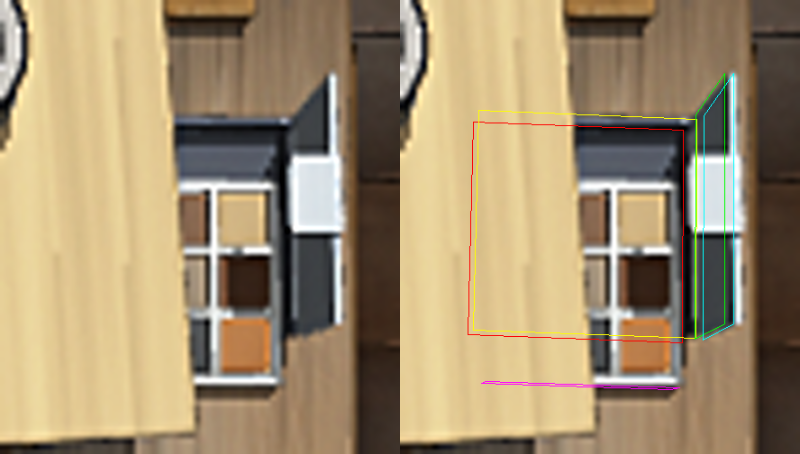

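```bash
cat >> h.py <<'E'
O=np.array([.4775,-.2385]); YAW=.01; NOSE=.025
def quat(z,x):  # case-frame axes -> world quat
    z=np.array(z,float); z/=np.linalg.norm(z); x=np.array(x,float); y=np.cross(z,x)
    M=R.from_euler('z',YAW).as_matrix()@np.c_[x,y,z]
    q=R.from_matrix(M).as_quat(); return np.array([q[3],q[0],q[1],q[2]])
def tcp(tip,z):  # case-frame tip -> world TCP
    z=np.array(z,float); z/=np.linalg.norm(z)
    return T(O,YAW,np.array(tip)-NOSE*z)[0]
E
python3 - <<'E'
from h import *
def ik(p,q):
    j=inverse_kinematics(p,q); return None if j is None else np.round(j,2).tolist()
for a in (30,45,60):
  a_=np.radians(a); z=(np.cos(a_),0,-np.sin(a_))
  for s in(1,-1):
    for tip in((-.13,-.005,.019),(-.053,-.005,.019)): print("tray",a,s,tip,ik(tcp(tip,z),quat(z,(0,s,0))))
for a in (30,40,50,60,70):
  a_=np.radians(a); z=(0,np.cos(a_),-np.sin(a_))
  for s in(1,-1):
    for tip in((0,-.09,.11),(0,.006,.041)): print("lid",a,s,tip,ik(tcp(tip,z),quat(z,(s,0,0))))
E
```

```text
tray 30 1 (-0.13, -0.005, 0.019) None
tray 30 1 (-0.053, -0.005, 0.019) [-1.5, 0.73, 2.67, 1.78, 1.08, 1.27]
tray 30 -1 (-0.13, -0.005, 0.019) None
tray 30 -1 (-0.053, -0.005, 0.019) [-1.5, 0.73, 2.67, 1.78, 1.08, -1.87]
tray 45 1 (-0.13, -0.005, 0.019) [-1.56, 0.39, 2.59, 1.4, 0.8, 1.81]
tray 45 1 (-0.053, -0.005, 0.019) [-1.27, 0.39, 2.52, 1.62, 0.75, 1.9]
tray 45 -1 (-0.13, -0.005, 0.019) [-1.56, 0.39, 2.59, 1.4, 0.8, -1.33]
tray 45 -1 (-0.053, -0.005, 0.019) [-1.27, 0.39, 2.52, 1.62, 0.75, -1.24]
tray 60 1 (-0.13, -0.005, 0.019) [-1.26, 0.2, 2.42, 1.02, 0.6, 2.56]
tray 60 1 (-0.053, -0.005, 0.019) None
tray 60 -1 (-0.13, -0.005, 0.019) [-1.26, 0.2, 2.42, 1.02, 0.6, -0.58]
tray 60 -1 (-0.053, -0.005, 0.019) [-1.03, 0.25, 2.33, 1.06, 0.52, -0.4]
lid 30 1 (0, -0.09, 0.11) [-1.03, 0.85, 1.2, 0.51, 2.02, -1.05]
lid 30 1 (0, 0.006, 0.041) [-0.96, 0.83, 1.46, 0.52, 1.78, -1.12]
lid 30 -1 (0, -0.09, 0.11) [-1.03, 0.85, 1.2, 0.51, 2.02, 2.09]
lid 30 -1 (0, 0.006, 0.041) [-0.96, 0.83, 1.46, 0.52, 1.78, 2.02]
lid 40 1 (0, -0.09, 0.11) [-1.0, 0.76, 1.25, 0.44, 1.89, -1.04]
lid 40 1 (0, 0.006
[... 256 characters left out ...]
.006, 0.041) [-0.89, 0.64, 1.57, 0.41, 1.51, -1.05]
lid 50 -1 (0, -0.09, 0.11) [-0.97, 0.66, 1.32, 0.37, 1.75, 2.12]
lid 50 -1 (0, 0.006, 0.041) [-0.89, 0.64, 1.57, 0.41, 1.51, 2.09]
lid 60 1 (0, -0.09, 0.11) [-0.93, 0.57, 1.39, 0.3, 1.61, -0.99]
lid 60 1 (0, 0.006, 0.041) [-0.84, 0.55, 1.64, 0.34, 1.37, -0.99]
lid 60 -1 (0, -0.09, 0.11) [-0.93, 0.57, 1.39, 0.3, 1.61, 2.15]
lid 60 -1 (0, 0.006, 0.041) [-0.84, 0.55, 1.64, 0.34, 1.37, 2.15]
lid 70 1 (0, -0.09, 0.11) [-0.87, 0.49, 1.47, 0.22, 1.46, -0.94]
lid 70 1 (0, 0.006, 0.041) [-0.77, 0.47, 1.7, 0.26, 1.23, -0.9]
lid 70 -1 (0, -0.09, 0.11) [-0.87, 0.49, 1.47, 0.22, 1.46, 2.2]
lid 70 -1 (0, 0.006, 0.041) [-0.77, 0.47, 1.7, 0.26, 1.23, 2.24]
```

```bash
python3 - <<'E'
from h import *
gripper_to(0.0)
a=np.radians(50); z=(np.cos(a),0,-np.sin(a)); q=quat(z,(0,-1,0))
print(inverse_kinematics(tcp((-.14,-.008,.11),z),q),inverse_kinematics(tcp((-.14,-.008,.017),z),q),inverse_kinematics(tcp((-.055,-.008,.017),z),q))
r.move_to(tcp((-.14,-.008,.11),z),q)
print(telemetry.current_t(),telemetry.current_ee_pos(),telemetry.current_wrist_force(),telemetry.current_opening())
im=vision.snapshot("scene"); cv2.imwrite("pics/s3.png",im[:,:,::-1])
E
```

```text
[-1.50247563  0.03877314  2.38541035  0.93318392  0.92497424 -0.60618254] [-1.50247563  0.30946661  2.53872469  1.2891274   0.73154413 -1.12386508] [-1.19933892  0.33270959  2.4551845   1.48437327  0.6478891  -1.00410368]
3.6 [ 0.32154624 -0.24995872  0.12970609] [-0.97019015 -0.23753932  0.44311138] 0.00031961923434686704
```

View pics/s3.png

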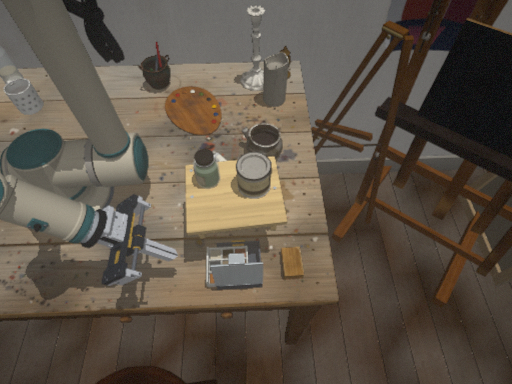

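The closed gripper is at about (130,240), tilted, with its fingertips at (175,255). They point at the tray front at (212,265) and are clear of the riser and lid. Next I'll lower it and push the tray.

```bash
python3 - <<'E'
from h import *
a=np.radians(50); z=(np.cos(a),0,-np.sin(a))
r.move_l(tcp((-.14,-.008,.017),z),vel=.15)
f0=telemetry.current_wrist_force()
p0=tcp((0,0,0),z)
def tipx(): return T((0,0),-YAW,telemetry.current_ee_pos()-np.r_[p0[:2],0])[0][0]
print(tipx(), f0)
r.move_l(tcp((-.098,-.008,.017),z),vel=.1)
print("pre",tipx(),telemetry.current_wrist_force()-f0)
g=r.move_l(tcp((-.045,-.008,.017),z),vel=.03,guard=6)
print(g,tipx(),telemetry.current_wrist_force()-f0,telemetry.current_t())
im=vision.snapshot("scene"); cv2.imwrite("pics/s4.png",im[:,:,::-1])
cv2.imwrite("pics/s4c.png",cv2.resize(im[190:320,100:320,::-1],None,fx=3.6,fy=3.6,interpolation=cv2.INTER_CUBIC))
print([(d["at"],d["score"]) for d in models.mark_of("tray_front","scene")[:1]])
im=vision.snapshot("top");cv2.imwrite("pics/t4c.png",cv2.resize(im[150:290,210:350,::-1],None,fx=4,fy=4,interpolation=cv2.INTER_CUBIC))
E
```

```text
-0.13985211092027242 [0.0015567  0.05396589 0.2003634 ]
pre -0.09796476168045343 [-0.85046747 -0.04904619 -0.34963277]
True -0.0596851792691529 [-4.11115678 -0.47915185  1.18334749] 6.1917
[([0.4243, -0.2429, 0.0173], 0.69)]
```

View pics/s4c.png

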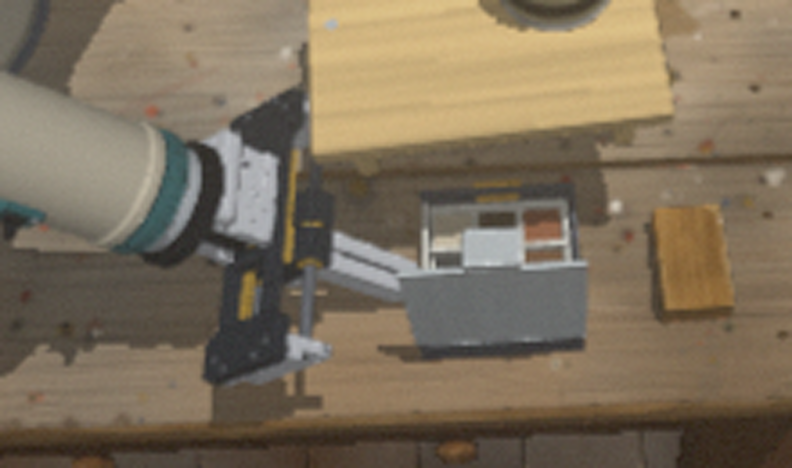

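View pics/t4c.png

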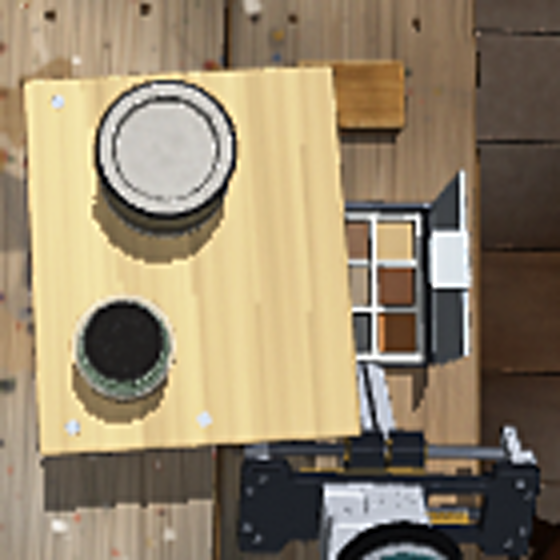

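The crops show the tray frame flush with the case's near side at the fingertips, around (410,270) in the scene crop. Lid, jar, tin and block have not moved. I'll make one firm confirming push, then back off and go round to the lid's right side.

```bash
python3 - <<'E'
from h import *
a=np.radians(50); z=(np.cos(a),0,-np.sin(a)); p0=tcp((0,0,0),z)
def tipx(): return T((0,0),-YAW,telemetry.current_ee_pos()-np.r_[p0[:2],0])[0][0]
g=r.move_l(tcp((-.050,-.008,.017),z),vel=.02,guard=6)
print(g,tipx(),telemetry.current_wrist_force())
r.move_l(tcp((-.15,-.008,.017),z),vel=.2)
r.move_l(tcp((-.15,-.008,.12),z),vel=.2)
c=telemetry.current_joints()
z2=(0,np.cos(a),-np.sin(a)); q2=quat(z2,(1,0,0))
r.move_to(tcp((-.12,-.17,.20),z2),q2)
print(telemetry.current_t(),telemetry.current_joints())
r.move_to(tcp((0,-.12,.125),z2),q2)
print(telemetry.current_t(),telemetry.current_ee_pos(),telemetry.current_wrist_force())
for c in("scene","top"):
    im=vision.snapshot(c); cv2.imwrite(f"pics/{c}5.png",im[:,:,::-1])
    print([(np.round(d["at"],4),d["score"]) for d in models.mark_of("lid_middle",c)[:1]],[(np.round(d["at"],4),d["score"]) for d in models.mark_of("tray_front",c)[:1]])
im=cv2.imread("pics/scene5.png"); cv2.imwrite("pics/s5c.png",cv2.resize(im[190:320,100:320],None,fx=3.6,fy=3.6,interpolation=cv2.INTER_CUBIC))
E
```

```text
True -0.059659588754729154 [-3.35848936 -0.08240487  2.53453608]
8.975 [-1.16237877  0.59999121  1.21290189  0.27560098  1.97651717 -1.14733504]
9.625 [ 0.47771366 -0.37472331  0.14504994] [-0.31513278 -0.52339074 -0.09406359]
[(array([ 0.4774, -0.2953,  0.0977]), 0.84)] [(array([ 0.4239, -0.2435,  0.0168]), 0.64)]
[(array([ 0.4777, -0.293 ,  0.0988]), 0.55)] [(array([ 0.4286, -0.2382,  0.0179]), 0.57)]
```

View pics/s5c.png

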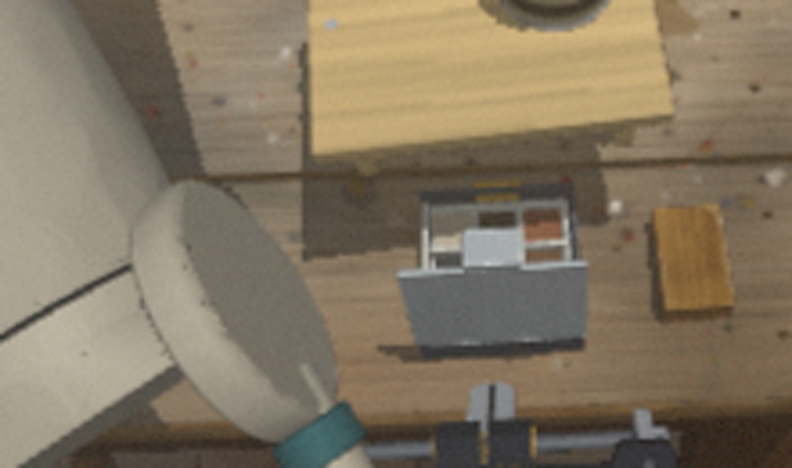

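View pics/top5.png

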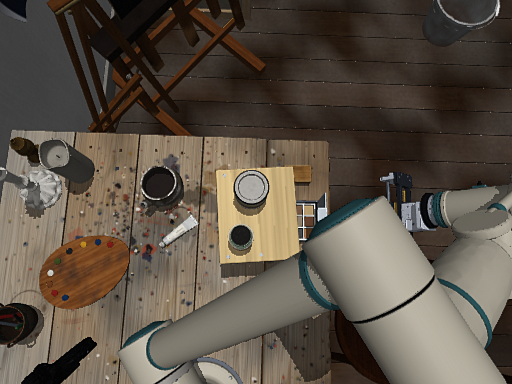

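The tray is home: both pushes stopped at the same place, and the marks put its front at case x of about -53. The fingertips, at (490,400) in the crop, face the middle of the upright lid's outer side. Next comes the lid swing along its arc.

```bash
cat >> h.py <<'E'
A=np.radians(50); ZL=(0,np.cos(A),-np.sin(A))
def lid_tcp(th,rho,extra=0):
    H=np.array([-.054,.037]); n=np.array([-np.sin(th),np.cos(th)])
    F=H+rho*np.array([np.cos(th),np.sin(th)])+(.004+extra)*n
    u=np.array([np.sin(A),np.cos(A)])
    t=F-.008*u*np.clip((th-np.radians(40))/np.radians(20),-1,1)
    return tcp((0,t[0],t[1]),ZL)
E
python3 - <<'E'
from h import *
f0=telemetry.current_wrist_force()
r.move_l(lid_tcp(1.57,.07,.015),vel=.12)
print(telemetry.current_wrist_force()-f0)
ok=True
for th in np.arange(1.5,0.24,-.1):
    rho=.06+.01*(th/1.5)
    g=r.move_l(lid_tcp(th,rho),vel=.08,guard=9)
    print(round(th,2),g,np.round(telemetry.current_wrist_force()-f0,2),round(telemetry.current_t(),2))
    if g: break
im=vision.snapshot("scene"); cv2.imwrite("pics/s6.png",im[:,:,::-1])
cv2.imwrite("pics/s6c.png",cv2.resize(im[190:320,100:320,::-1],None,fx=3.6,fy=3.6,interpolation=cv2.INTER_CUBIC))
print([(np.round(d["at"],4),d["score"]) for d in models.mark_of("lid_middle","scene")[:1]])
E
```

```text
[-0.39612211 -0.56784041  0.06187576]
1.5 False [ 0.36 -0.26  0.01] 10.87
1.4 False [-0.04 -0.11 -0.43] 11.12
1.3 False [ 0.22 -0.47 -1.02] 11.37
1.2 False [ 0.44 -0.2   0.74] 11.62
1.1 False [-0.48  1.03 -0.34] 11.87
1.0 False [ 1.11 -0.01 -0.71] 12.12
0.9 False [-0.38 -0.85  0.62] 12.37
0.8 False [-0.06 -0.11 -0.44] 12.62
0.7 False [ 0.07 -0.82 -0.12] 12.87
0.6 False [-0.88 -0.51 -0.67] 13.12
0.5 False [-0.7  -0.91 -0.71] 13.37
0.4 False [ 0.39 -0.19  0.27] 13.62
0.3 False [-0.29 -0.67 -0.76] 13.87
[(array([ 0.4787, -0.2354,  0.0572]), 0.77)]
```

View pics/s6c.png

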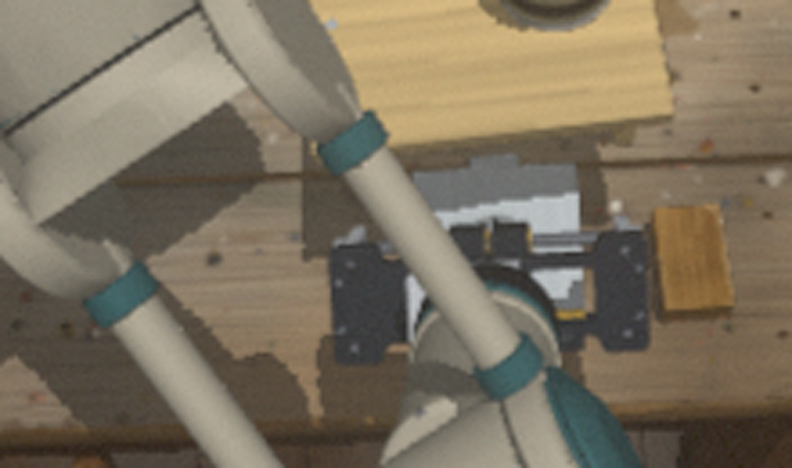

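The lid has swung over to about 0.27 rad; its free edge and tongue show at (495,165) in the crop, under the gripper. Now I'll press it slowly in small steps while watching the force.

```bash
python3 - <<'E'
from h import *
f0=np.mean([telemetry.current_wrist_force() for _ in range(3)],0)
r.move_l(lid_tcp(.17,.06),vel=.06,guard=9)
fm=0; n=0
for th in np.arange(.15,-.08,-.01):
    g=r.move_l(lid_tcp(th,.06),vel=.03,guard=10)
    f=telemetry.current_wrist_force(); fz=f[2]
    fm=max(fm,fz)
    print(round(th,3),g,np.round(f,1),round(telemetry.current_ee_pos()[2]*1e3,2),round(telemetry.current_t(),2))
    if fz>22: print("limit");break
    if fm>7 and fz<.5*fm: print("drop");break
E
```

```text
0.15 False [ 0.1  0.1 -0.1] 74.19 14.5
0.14 False [0.2 0.5 0.6] 73.71 14.75
0.13 False [-0.5 -1.3  0.5] 73.04 15.0
0.12 False [-0.4 -0.5  0.9] 72.4 15.25
0.11 False [ 0.5 -0.7  0.8] 71.87 15.5
0.1 False [ 1.3 -1.1  3.6] 71.53 15.75
0.09 False [-0.7 -1.3  5.8] 71.26 16.0
0.08 False [-1.1 -2.2  7. ] 71.1 16.25
0.07 False [-1.5 -3.   9.6] 70.92 16.5
0.06 False [-1.9 -4.5 11.4] 70.79 16.75
0.05 False [-1.8 -5.  12.5] 70.56 17.0
0.04 False [-2.1 -5.1 14.2] 70.25 17.25
0.03 False [-1.6 -4.4 13.1] 69.61 17.5
0.02 False [-1.2 -2.1  5.1] 67.7 17.75
drop
```

```bash
python3 - <<'E'
from h import *
r.hold(.2)
print([np.round(telemetry.current_wrist_force(),1) for _ in range(2)],telemetry.current_ee_pos(),lid_tcp(.02,.06),lid_tcp(0,.06))
for c in("scene","top"):
    im=vision.snapshot(c); cv2.imwrite(f"pics/{c}7.png",im[:,:,::-1])
    print([(np.round(d["at"],4),d["score"]) for d in models.mark_of("lid_middle",c)[:1]])
im=cv2.imread("pics/scene7.png");cv2.imwrite("pics/s7c.png",cv2.resize(im[190:320,100:320],None,fx=3.6,fy=3.6,interpolation=cv2.INTER_CUBIC))
E
```

```text
[array([-0.1, -0.9,  0.4]), array([-0.1, -0.9,  0.4])] [ 0.47751122 -0.24249252  0.06619462] [ 0.47754033 -0.24253313  0.06649253] [ 0.47753941 -0.24244114  0.06529341]
[(array([ 0.4772, -0.2316,  0.044 ]), 0.86)]
[]
```

View pics/s7c.png

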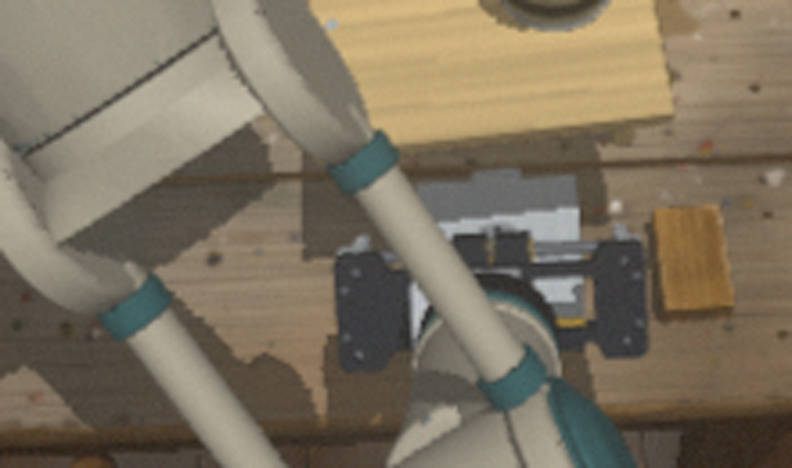

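The force peaked at 14 N, then fell to about 0 with the fingers clear, so the catch has given way. I'll lift off without pushing further and check that the lid lies flush.

```bash
python3 - <<'E'
from h import *
p=telemetry.current_ee_pos()
z=np.array([0,np.cos(A),-np.sin(A)])
r.move_l(p-.02*z,vel=.08)
r.move_l(p-.16*z,vel=.25)
q2=quat(ZL,(1,0,0))
r.move_to(tcp((-.12,-.25,.22),ZL),q2)
print(telemetry.current_t(),np.round(telemetry.current_wrist_force(),1))
for c in("scene","top"):
    im=vision.snapshot(c); cv2.imwrite(f"pics/{c}8.png",im[:,:,::-1])
    for n in ["lid_middle","tray_front","pigment_jar","gesso_tin","sanding_block","paint_tube"]:
        print(c,n,[(np.round(d["at"],4).tolist(),round(d["score"],2)) for d in models.mark_of(n,c)[:1]])
    overlay(O,YAW,0,0,c,im,f"pics/ov_{c}8.png")
im=cv2.imread("pics/scene8.png");cv2.imwrite("pics/s8.png",im)
E
```

```text
20.0917 [-0.6 -0.  -0.4]
scene lid_middle [([0.476, -0.2323, 0.0436], 0.97)]
scene tray_front [([0.4796, -0.2361, 0.0429], 0.25)]
scene pigment_jar [([0.4183, -0.0879, 0.1747], 0.87)]
scene gesso_tin [([0.5216, -0.1038, 0.1777], 0.74)]
scene sanding_block [([0.613, -0.2387, -0.0049], 0.74)]
scene paint_tube [([0.4392, 0.0881, 0.0016], 0.5)]
top lid_middle [([0.4746, -0.2296, 0.0404], 0.83)]
top tray_front []
top pigment_jar [([0.4149, -0.0893, 0.175], 0.55)]
top gesso_tin [([0.5235, -0.1115, 0.1759], 0.93)]
top sanding_block []
top paint_tube [([0.4388, 0.0889, -0.0003], 0.82)]
```

View pics/ov_scene8.png

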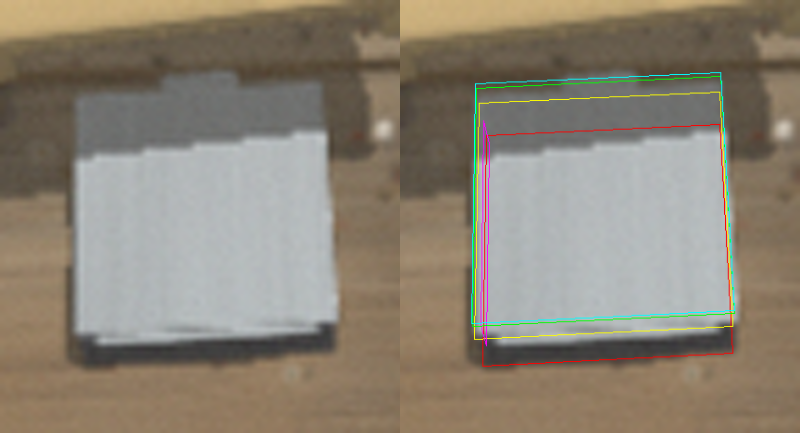

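View pics/s8.png

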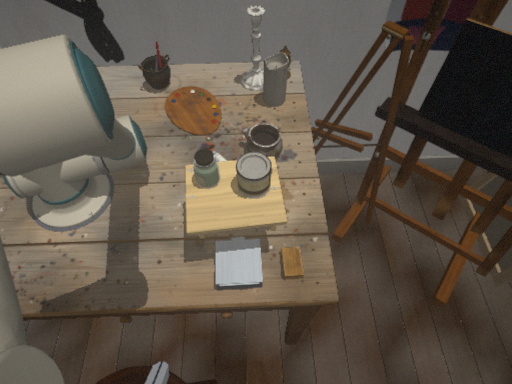

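The picture shows the lid lying over the case at (239,262), the tongue past its left edge and nothing else moved. The image can't resolve the last 1–2 mm, so I'll touch the lid lightly (guard of about 3 N) near the hinge and near the free edge to measure flushness.

```bash
python3 - <<'E'
from h import *
q2=quat(ZL,(1,0,0))
r.move_to(lid_tcp(0,.06,.10),q2)
for rho in(.025,.095):
    r.move_l(lid_tcp(0,rho,.012),vel=.15); r.hold(.2)
    f0=telemetry.current_wrist_force()
    g=r.move_l(lid_tcp(0,rho,-.006),vel=.015,guard=3)
    print(rho,g,round(telemetry.current_ee_pos()[2]*1e3,2),np.round(telemetry.current_wrist_force()-f0,1),telemetry.current_t())
    r.move_l(lid_tcp(0,rho,.012),vel=.1)
E
```

```text
0.025 True 65.51 [-0.1 -2.2  3.9] 23.7167
0.095 True 65.47 [ 0.2 -3.4  3.3] 25.6083
```

Both touches stopped at the same height (65.51 and 65.47 mm), so the lid is flush. I'll retreat and hand in.

```bash
python3 - <<'E'
from h import *
p=telemetry.current_ee_pos(); z=np.array([0,np.cos(A),-np.sin(A)])
r.move_l(p-.15*z,vel=.25)
r.move_to(tcp((-.12,-.25,.22),ZL),quat(ZL,(1,0,0)))
im=vision.snapshot("scene")
print([(np.round(d["at"],4).tolist(),round(d["score"],2)) for n in("lid_middle","pigment_jar","gesso_tin","sanding_block","paint_tube") for d in models.mark_of(n,"scene")[:1]],telemetry.current_t(),telemetry.current_wrist_force())
cv2.imwrite("pics/s9c.png",cv2.resize(im[140:320,140:340,::-1],None,fx=3,fy=3))
r.sign_off()
E
```

```text
[([0.4758, -0.2301, 0.043], 0.63), ([0.4162, -0.0903, 0.1754], 0.7), ([0.5204, -0.1037, 0.179], 0.81), ([0.6141, -0.2382, -0.0047], 0.56)] 27.875 [0.3096507  0.18859369 0.033271  ]
the job is handed in; nothing more can be done
```

View pics/s9c.png

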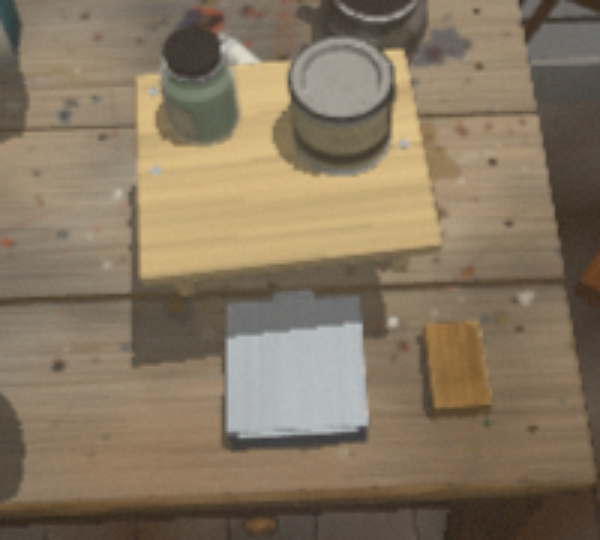

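The colour case is shut and the job is handed in at about 28 s. The last crop shows the shut case at (295,370), with the jar, tin and block undisturbed.

- **Tray:** I pushed it home first. Two guarded pushes stopped at the same place, and the marks put its front at about case x = -53 mm.
- **Lid:** I swung it over with the closed fingertips and pressed in small steps. Resistance peaked at about 14 N and then fell to about 0, so I stopped pushing.
- **Flushness:** The cameras could not resolve the last 1–2 mm, so after the snap I touched the lid lightly near the hinge and near the free edge. The touches were guarded at 3 N and reached about 4–5 N. Both stopped at the same height (65.51 and 65.47 mm), so it lies flush.
- **Other things:** The jar, tin and block marks stayed within their measuring error. The network missed the paint tube in the last picture, but the check just before found it in its place.
- **Robot:** The gripper stood clear with the wrist force near zero when I signed off.

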